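Tighten a hanging eye with a tommy bar

TASK

Slide the steel rod through the ring of the hanging eye on the back of the display panel and, turning the eye with the rod, screw it in clockwise until its collar is snug on the washer; stop when you feel it bite, without forcing the thread. Then draw the rod out without loosening the eye and lay it back in the tool rest, leaving the things around the panel alone.

Things in the scene. Friction and masses are not known exactly. Their poses are not given: they have to be found in the camera images.
- panel: Plywood backing panel 240 x 320 mm lying back side up on a black rubber mat, fixed; its top is 21 mm above the table. Origin under its centre, x across the 240 mm. Two battens 22 wide and 12 high run along x at y = +-146 mm.
- eye: The one bright steel M8 ring eye standing in the panel (threaded insert in the wood): round collar (19 mm), neck, upright ring. Origin on its vertical axis at the collar's underside. Clockwise from above screws it in, 1.25 mm a turn. It starts 0.05 to 0.19 turn short of seating. Running: 0.1 N m. Seated, it gives 7 N m/rad: 0.3 to 0.5 N m about its axis is snug, over 0.6 the insert is in danger.
- eye_ring (a point): Centre of the eye's ring, 25.5 mm above the collar's underside; its x axis is the hole's axis (level, either way round). Ring 18 mm inside, 32 mm outside, of 7 mm round stock. The rod passes along x; it can swing about 40 degrees either way from square before it bears on both sides of the ring and turns the eye (45 under load).
- washer_top (a point): Centre of the top of the plain round washer (30 mm, 2 mm thick) on the panel under the eye, on the eye's axis; the collar seats on it. Its x axis means nothing.
- rod: Dark steel rod (tommy bar), 12 mm diameter, 180 mm long, about 0.16 kg, loose in the tool rest. Origin at its middle, on its axis; x along it. Held in the middle with 65 mm from hand to eye axis, its end stands 25 mm beyond the eye.
- rest: Wooden tool rest, fixed: base 140 x 60 x 8 mm with two notched uprights 10 mm thick at x = +-50 mm, 50 mm high, open V notches on top. Origin under its centre; the rod lies in both notches along x, its axis 43.5 mm above the origin and its middle within 30 mm of the rest's.
- sherd_a: Piece of a painted clay plate about 75 mm across, 10 mm high, loose, beyond the rest. Origin under its middle. Leave alone.
- sherd_b: Piece of a painted clay plate about 60 mm across, 10 mm high, loose, left of the panel. Origin under its middle. Leave alone.
- jar: Small amber jar with white lid, 52 mm wide, 60 mm high. Origin under its centre. Leave alone.
- dispenser: Black desk tape dispenser with a roll, 60 x 150 mm, 96 mm high. Origin under its centre. Leave alone.
Things that resemble listed ones, but are neither listed nor needed, are in the scene too. Of the things like the rod, leave any that is blue; of the rest the larger one is meant. Several things look just like the rest: the one meant starts farthest from the robot's base.

How it is judged:
On the way, in this order (a step that is already met when the one before it is completed fails the run):
1. the rod passes through the ring of the eye (y of eye_ring in the frame of rod between -0.009 and 0.009 m and z of eye_ring in the frame of rod between -0.009 and 0.009 m and x of eye_ring in the frame of rod between -0.085 and 0.085 m), for 0.1 s.
2. turned by the rod, the eye's collar is down on the washer and bears snugly there (z of eye in the frame of washer_top below 5e-05 m and contact force between rod and eye above 18 N), for 0.1 s.
At the end, for the whole second after the job is handed in: The eye's collar is down on the washer (gap under 0.05 mm, a quarter radian of turn); the rod lies still in both notches of the rest, along it within 0.1 rad, its middle within 30 mm of the rest's middle lengthwise and 5 mm sideways; the bystanders are where they were (z of eye in the frame of washer_top below 5e-05 m and y of rod in the frame of rest between -0.005 and 0.005 m and x of rod in the frame of rest between -0.03 and 0.03 m and z of rod in the frame of rest between 0.0395 and 0.047 m and angle between the x axis of rod and the x axis of rest, either way round below 0.1 rad and linear speed of rod below 0.02 m/s); the robot touches nothing.
It fails at once if the eye is forced: rod and ring press on each other with more than 65 N in all (about 0.65 N m on the thread) (contact force between rod and eye above 65 N).
It fails at once if the fingers themselves push or hold the eye (contact force between the fingers and eye above 3 N).
It fails at once if a bystander is moved more than 15 mm (distance of any of sherd_a, sherd_b, jar, dispenser from where it was at the start of the episode above 0.015 m).
It also fails if it takes over 69 s, if anything falls off the work surface, if the arm or the gripper's body presses on something with over 40 N, if the wrist force passes 120 N, or if a joint passes its speed limit or range.

ROBOT

A 7-joint arm with a two-finger parallel gripper is mounted at the origin on the work surface. World frame = base frame: x ahead of the robot, y to its left, z up, the work surface at z = 0. Lengths are in m, angles in rad, forces in N, time in s.
With the tool pointing down it reaches from about 0.425 to 0.875 m from the base axis. Payload 4.7 kg.
Tool frame: the origin (TCP) lies where the fingers leave the gripper's body, on its centre line; the fingertips stand 70 mm ahead of it and the grasp point (between the pads) lies 51 mm ahead of it; z points along the fingers, y is the line along which they close (so a half turn about z gives the same grasp; the last joint's range is limited). The gripper opens to 87 mm and grips with 3 to 60 N. Pads are 19 mm wide; open, the fingers measure 117 mm over their backs; the gripper's body (75 mm by 190 mm) begins 51 mm behind the grasp point.
Start: joints at [1.188, 0.321, -0.07, 1.45, 0.023, 1.371, -0.057], TCP at [0.251, -0.6, 0.292] pointing down, gripper open.
Joint ranges: [-2.86, 2.86], [-0.3, 2.09], [-1.38, 1.24], [0.06, 2.45], [-1.56, 4.7], [0.09, 2.05], [-2.69, 2.69]. Speed limits (rad/s): [2.57, 2.57, 3.14, 3.14, 3.14, 3.14, 3.14].

INTERFACE

Orientations are given as a rotation vector (axis times angle).
In Python, from bench import get_state, get_image, get_calibration, close_job gives the robot as it stands.
- The arm moves only by the tool send_rows, never from a script. Its argument "rows" is a list of rows, each an object of numbers: "hand": the finger opening in mm, from 0 to 87; "x", "y", "z": the shift along the world's x, y, z in mm; "roll": the turn about the world's z in degrees. A call has 1 to 10 rows; each row shifts and turns the commanded pose from where the row before left it; what a row does not reach is not made up. A row lasts 1/10 s, in which the tool goes at most 50 mm and 8.59 degrees, less where a joint would pass 70% of its speed; a pose out of reach is approached as far as the arm can. A call is refused whole if a number of a shift passes 50 or a number of a turn 8.59, either way. A call with a gripper value outside its range is refused whole. The fingers move at their own pace and stop on an object; "force" is the grip in N (left out, the last holds). Time passes only in rows, so rows that do not move let the fingers close. It gives the time, the measured TCP pose, the force, the opening and the grip force at its end, in the units of the state.
- get_state(): the state, without advancing time (a new reading comes with each control period).
- get_image(name): name is "scene" or "top" or "wrist"; returns the picture (480x640x3 uint8, blue, green, red); there is no depth.
- get_calibration(name): a dict with "mtx" (3x3 intrinsics, pixels), "world_from_camera" (4x4, takes a point from camera to world coordinates). Camera axes: x right, y down, z forward; pixel columns grow to the right and rows downward; lengths in m; the calibration is good to about 2 mm. A picture is of the moment at which its call begins: read the wrist's pose just before it. get_calibration takes no time and is no camera call; for the wrist camera it gives the pose at the moment of the call.
- close_job(): hands the job in; it is judged then, once.
The state is a dict: "time": time; "joint_positions": joint angles; "qd": joint speeds; "joint_torque": joint torques, N m; "position": TCP position; "tool_rot": TCP orientation; "ft_force": force on the tool from outside, world axes, zero at the start; "torque": the same for the moment, N m; "grip_width": opening from 0.0 (shut) to 1.0 (fully open); "grip_force": force on a finger pad.
Only numpy, scipy, OpenCV 4.12 (cv2) and the standard library are available. Lean on these libraries where they do the work, as an engineer would, in place of code of your own. Each camera call takes 0.05 s, during which the arm holds its last target. There are 200 camera calls.

## Working session

There is one attempt and no reset: what is moved stays moved. The work goes in short steps, Python scripts to look and compute and a tool call to move; the robot and the scene stay as the last step left them, time stands still between calls to the robot, and variables do not carry over. Pictures are saved under pics/ and viewed, at most 10 in all, crops included, and the job is handed in when it is done.

Besides the shell and the picture viewer there is one more tool, called after ">>>" as name([rows], argument=value, ...), one row to a line, values as JSON. send_rows: Moves the arm, as the interface text tells. Its arguments: {"type":"object","properties":{"rows":{"type":"array","items":{"type":"object","properties":{"hand":{"type":"number"},"x":{"type":"number"},"y":{"type":"number"},"z":{"type":"number"},"roll":{"type":"number"}}}},"force":{"type":"number"}},"required":["rows"]}

```bash
mkdir -p pics
cat > h.py <<'E'
import numpy as np, cv2
from bench import *
def ray(name,u,v,z,cal=None):
    c=cal or get_calibration(name); T=np.array(c["world_from_camera"]); K=np.array(c["mtx"])
    d=T[:3,:3]@np.linalg.inv(K)@[u,v,1]; o=T[:3,3]; return o+d*(z-o[2])/d[2]
def proj(name,p,cal=None):
    c=cal or get_calibration(name); T=np.linalg.inv(np.array(c["world_from_camera"])); q=np.array(c["mtx"])@(T@[*p,1])[:3]; return q[:2]/q[2]
E
python3 - <<'E'
from h import *
print(get_state())
for n in("top","scene"):
    c=get_calibration(n);print(n,np.round(c["world_from_camera"],3).tolist(),np.round(c["mtx"],1).tolist())
    cv2.imwrite(f"pics/{n}0.png",get_image(n))
E
```

```text
{'time': 0.0, 'joint_positions': array([ 1.18809807,  0.32183013, -0.07005693,  1.45169624,  0.02261469,
        1.37080784, -0.0569284 ]), 'qd': array([ 0.00014654,  0.00019529, -0.00044851, -0.00042194, -0.00024223,
       -0.00082274, -0.0021428 ]), 'joint_torque': array([-3.02954122e-04, -4.91285312e+01, -4.03875746e-01, -3.12535608e+01,
       -6.38591498e-02,  4.36806958e-02,  1.69615137e-04]), 'position': array([ 0.25097697, -0.59912327,  0.29114589]), 'tool_rot': array([-3.07811989e+00, -6.18803975e-01,  7.93575406e-04]), 'ft_force': array([-0.36477645, -1.07875231,  0.05803145]), 'torque': array([-0.02751581,  0.02267659,  0.07900026]), 'grip_force': 0.0, 'grip_width': 1.0007149922680096}
top [[0.009, -0.998, 0.068, 0.388], [-1.0, -0.009, 0.011, -0.004], [-0.011, -0.068, -0.998, 1.267], [0.0, 0.0, 0.0, 1.0]] [[509.5, 0.0, 323.2], [0.0, 509.5, 238.6], [0.0, 0.0, 1.0]]
scene [[0.821, 0.425, -0.381, 0.958], [0.57, -0.617, 0.542, -0.671], [-0.005, -0.662, -0.749, 1.007], [0.0, 0.0, 0.0, 1.0]] [[523.7, 0.0, 320.2], [0.0, 523.7, 227.2], [0.0, 0.0, 1.0]]
```

View pics/top0.png

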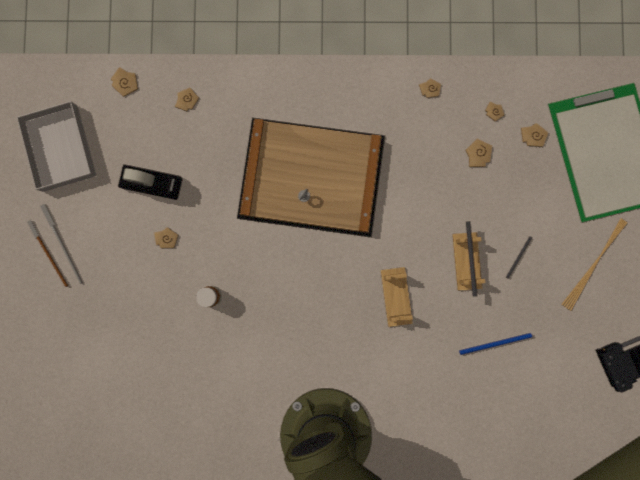

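View pics/scene0.png

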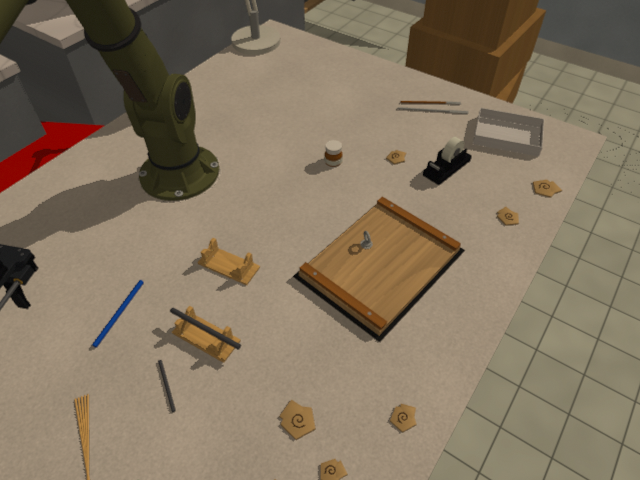

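Top view shows these candidates. Rods: dark on a rest (472,258), small dark loose one (519,257), blue (495,344). Rests: (467,262) and (397,297), with the base at (325,440), so (467,262) is farther. I choose the large dark rod on that rest. The eye stands at about (305,195), with a ring shadow at (316,202). I'll measure and check with a close crop.

Run:
```python
from h import *
im=cv2.imread("pics/top0.png"); ims=cv2.imread("pics/scene0.png")
a=cv2.resize(im[210:310,440:540],(500,500),interpolation=cv2.INTER_CUBIC)
b=cv2.resize(ims[215:275,330:390],(300,300),interpolation=cv2.INTER_CUBIC); c=cv2.resize(im[175:225,280:330],(300,200*1+100),interpolation=cv2.INTER_CUBIC)
cv2.imwrite("pics/crop.png",np.hstack([a,np.vstack([b,c])[:500]]))
g=im[200:310,450:500].max(2); m=(g<75).astype(np.uint8)
cs,_=cv2.findContours(m,cv2.RETR_EXTERNAL,cv2.CHAIN_APPROX_NONE)
for k in cs:
    if cv2.contourArea(k)>60:
        r=cv2.minAreaRect(k);bx=cv2.boxPoints(r)+[450,200];print(r[1],bx.tolist(),[ray("top",*p,0.0435)[:2].round(3).tolist() for p in bx])
for p in [(467,262),(397,297),(453,235),(485,290)]:print(p,ray("top",*p,0.03).round(3))
print("eye",ray("top",305,195,.04).round(3), ray("scene",366,240,.046).round(3))
cor=[(253,118),(384,135),(371,236),(238,218)]
print([ray("top",*p,.01).round(3)[:2].tolist() for p in cor])
for p in [(480,153),(166,238),(208,297),(150,182)]:print(p,ray("top",*p,.01).round(3))
```

```text
(73.53960418701172, 4.973092079162598) [[464.93902492523193, 222.21468353271484], [469.8853569030762, 221.6994400024414], [477.50451278686523, 294.8432846069336], [472.5581817626953, 295.35852813720703]] [[0.514, -0.331], [0.515, -0.343], [0.34, -0.359], [0.339, -0.347]]
(467, 262) [ 0.418 -0.338  0.03 ]
(397, 297) [ 0.332 -0.169  0.03 ]
(453, 235) [ 0.483 -0.305  0.03 ]
(485, 290) [ 0.351 -0.381  0.03 ]
eye [0.577 0.055 0.04 ] [0.584 0.053 0.046]
[[0.776, 0.19], [0.735, -0.14], [0.481, -0.108], [0.523, 0.222]]
(480, 153) [ 0.691 -0.379  0.01 ]
(166, 238) [0.471 0.4   0.01 ]
(208, 297) [0.327 0.292 0.01 ]
(150, 182) [0.611 0.445 0.01 ]
```

View pics/crop.png

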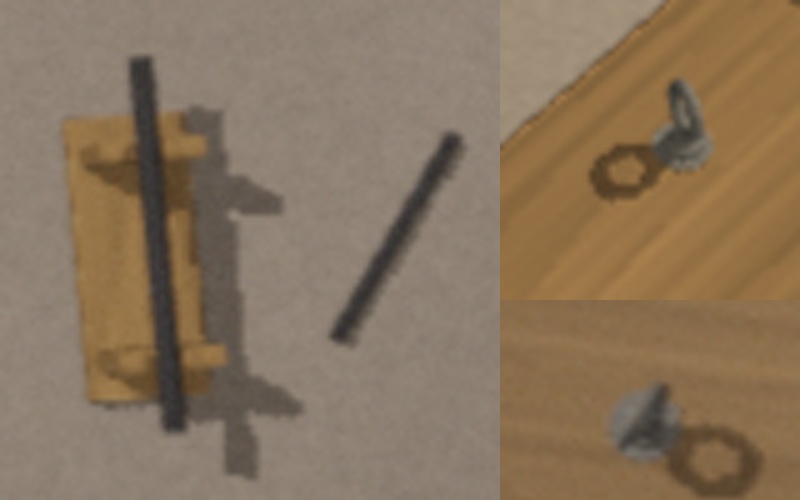

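The crop confirms it: the large dark rod lies on the farther rest, the small one is loose, and the steel eye has its ring plane oblique. I'll move over the rod while turning the wrist.

>>> send_rows([
  {"x":18,"y":26,"roll":8.5,"hand":87},
  {"x":18,"y":26,"roll":8.5},
  {"x":18,"y":26,"roll":8.5},
  {"x":18,"y":26,"roll":8.5},
  {"x":18,"y":26,"roll":8.5},
  {"x":18,"y":26,"roll":8.5},
  {"x":18,"y":26,"roll":8.5},
  {"x":18,"y":26,"roll":8.5},
  {"x":18,"y":26,"roll":8.5},
  {"x":14,"y":21,"roll":8.5},
])

```text
schema error: expected keys hand, x, y, z, roll
```

>>> send_rows([
  {"roll":8.5},
  {"roll":8.5},
  {"roll":8.5},
  {"roll":8.5},
  {"roll":8.5},
  {"roll":8.5},
  {"roll":8.5},
  {"roll":8.5},
  {"roll":8.5},
  {"roll":0},
])

```text
schema error: expected keys hand, x, y, z, roll
```

Run:
```python
from h import *
s=get_state();print(s["time"],s["joint_positions"].round(2),s["position"].round(3),s["tool_rot"].round(3))
c=get_calibration("wrist");print(np.round(c["world_from_camera"],3).tolist(),np.round(c["mtx"],1).tolist())
cv2.imwrite("pics/w1.png",get_image("wrist"))
print(proj("wrist",(.427,-.345,.0435),c))
```

```text
0.1 [ 1.19  0.32 -0.07  1.45  0.02  1.37 -0.06] [ 0.251 -0.599  0.291] [-3.078e+00 -6.190e-01  1.000e-03]
[[0.386, -0.891, -0.24, 0.316], [-0.922, -0.373, -0.098, -0.571], [-0.002, 0.259, -0.966, 0.383], [0.0, 0.0, 0.0, 1.0]] [[352.9, 0.0, 319.9], [0.0, 352.9, 239.8], [0.0, 0.0, 1.0]]
[ 111.36160875 -103.53176654]
```

View pics/w1.png

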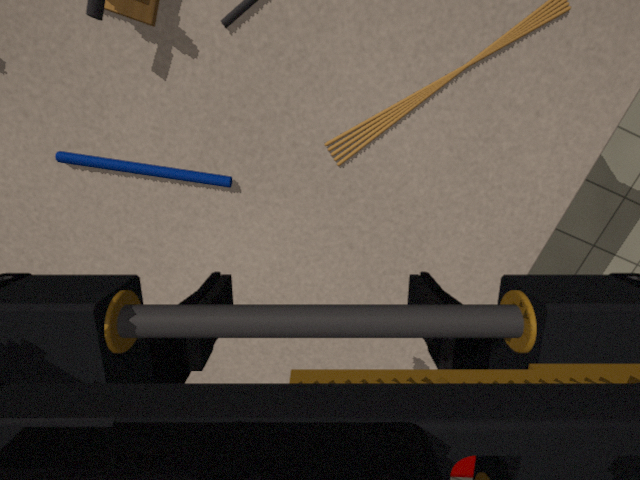

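The rows were refused because every row needs all keys. The wrist picture shows the camera looking past the fingers on the tool's +x side. I'll resend.

>>> send_rows([
  {"x":18,"y":26,"z":0,"roll":8.5,"hand":87},
  {"x":18,"y":26,"z":0,"roll":8.5,"hand":87},
  {"x":18,"y":26,"z":0,"roll":8.5,"hand":87},
  {"x":18,"y":26,"z":0,"roll":8.5,"hand":87},
  {"x":18,"y":26,"z":0,"roll":8.5,"hand":87},
  {"x":18,"y":26,"z":0,"roll":8.5,"hand":87},
  {"x":18,"y":26,"z":0,"roll":8.5,"hand":87},
  {"x":18,"y":26,"z":0,"roll":8.5,"hand":87},
  {"x":18,"y":26,"z":0,"roll":8.5,"hand":87},
  {"x":14,"y":21,"z":0,"roll":8.5,"hand":87},
])

```text
time: 1.15
position: [0.4282, -0.3425, 0.2921]
tool_rot: [-1.842, -2.544, -0.001]
ft_force: [0.1, -0.2, -0.5]
grip_width: 1.002
grip_force: 0.0
```

>>> send_rows([
  {"x":10,"y":0,"z":0,"roll":8.5,"hand":87},
  {"x":10,"y":0,"z":0,"roll":8.5,"hand":87},
  {"x":10,"y":0,"z":0,"roll":8.5,"hand":87},
  {"x":10,"y":0,"z":0,"roll":8.5,"hand":87},
  {"x":10,"y":0,"z":0,"roll":8.5,"hand":87},
  {"x":10,"y":0,"z":0,"roll":8.5,"hand":87},
  {"x":0,"y":0,"z":0,"roll":8.5,"hand":87},
  {"x":0,"y":0,"z":0,"roll":8.5,"hand":87},
  {"x":0,"y":0,"z":0,"roll":8.5,"hand":87},
  {"x":0,"y":0,"z":0,"roll":0,"hand":87},
])

```text
time: 2.15
position: [0.4871, -0.3445, 0.2919]
tool_rot: [0.117, -3.139, -0.001]
ft_force: [-0.5, -0.5, 0.3]
grip_width: 0.996
grip_force: 0.0
```

```bash
cat >> h.py <<'E'
def st():
    s=get_state(); a,b=s["tool_rot"][:2]
    print(s["time"],s["joint_positions"].round(2),s["position"].round(4),"yaw",round(np.degrees(2*np.arctan2(b,a))%360,2),s["ft_force"].round(1),s["torque"].round(2),round(s["grip_width"]*87,1)); return s
def grab(n):
    st(); c=get_calibration("wrist"); im=get_image("wrist"); cv2.imwrite(f"pics/{n}.png",im)
    import json; json.dump({k:np.array(v).tolist() for k,v in c.items()},open(f"pics/{n}.json","w")); return im,c
E
python3 - <<'E'
from h import *
im,c=grab("w2")
print(proj("wrist",(.427,-.345,.0435),c))
g=im[:250].max(2); m=(g<75).astype(np.uint8)
cs,_=cv2.findContours(m,cv2.RETR_EXTERNAL,cv2.CHAIN_APPROX_NONE)
for k in cs:
    if cv2.contourArea(k)>150:
        r=cv2.minAreaRect(k);bx=cv2.boxPoints(r);print(r[1],bx.round().tolist(),[ray("wrist",*p,0.0435,c)[:2].round(4).tolist() for p in bx])
E
```

```text
2.15 [ 1.04  0.25 -0.55  1.57  0.13  1.35  2.12] [ 0.4871 -0.3445  0.2919] yaw 184.26 [-0.5 -0.5  0.3] [ 0.12 -0.12 -0.02] 86.7
[322.934376   157.59906234]
(117.0, 27.0) [[522.0, 249.0], [522.0, 222.0], [639.0, 222.0], [639.0, 249.0]] [[0.5015, -0.1386], [0.4742, -0.1447], [0.4656, -0.0297], [0.4928, -0.0212]]
(7.487722873687744, 111.13692474365234) [[171.0, 198.0], [227.0, 102.0], [234.0, 106.0], [177.0, 202.0]] [[0.4755, -0.4888], [0.3846, -0.4348], [0.3874, -0.4289], [0.4788, -0.4827]]
(196.07540893554688, 13.204474449157715) [[317.0, 53.0], [330.0, 53.0], [331.0, 249.0], [318.0, 249.0]] [[0.3385, -0.3573], [0.3376, -0.3458], [0.5156, -0.3297], [0.5167, -0.3429]]
(8.59999942779541, 28.60000228881836) [[482.0, 14.0], [505.0, -3.0], [510.0, 4.0], [487.0, 21.0]] [[0.2982, -0.2188], [0.2841, -0.202], [0.2888, -0.1966], [0.303, -0.2134]]
```

View pics/w2.png

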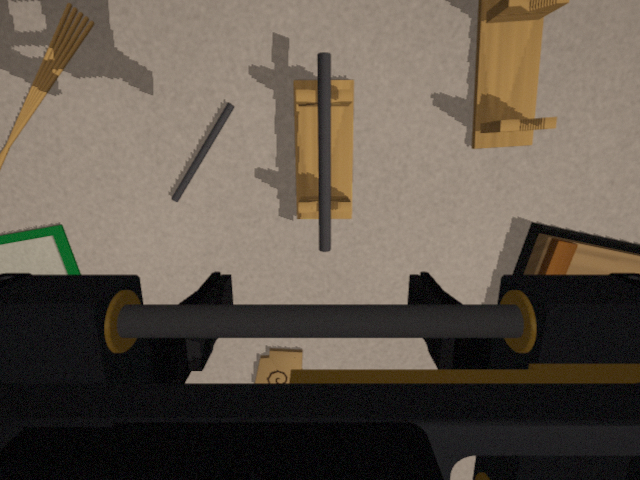

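The wrist view shows the rod from (324,53) to (324,250) on its rest, with the blue rod out of frame. Next I'll look at the eye straight from above.

>>> send_rows([
  {"x":16,"y":40,"z":-9,"roll":0,"hand":87},
  {"x":16,"y":40,"z":-9,"roll":0,"hand":87},
  {"x":16,"y":40,"z":-9,"roll":0,"hand":87},
  {"x":16,"y":40,"z":-9,"roll":0,"hand":87},
  {"x":16,"y":40,"z":-9,"roll":0,"hand":87},
  {"x":16,"y":40,"z":-9,"roll":0,"hand":87},
  {"x":16,"y":40,"z":-9,"roll":0,"hand":87},
  {"x":16,"y":40,"z":-9,"roll":0,"hand":87},
  {"x":16,"y":40,"z":-10,"roll":0,"hand":87},
  {"x":19,"y":44,"z":-10,"roll":0,"hand":87},
])

```text
time: 3.2
position: [0.6506, 0.06, 0.1998]
tool_rot: [0.108, -3.14, 0.002]
ft_force: [0.4, -0.7, 0.7]
grip_width: 0.996
grip_force: 0.0
```

Run:
```python
from h import *
im,c=grab("w3")
print(proj("wrist",(.58,.054,.048),c))
cv2.imwrite("pics/w3c.png",cv2.resize(im[60:240,220:440],None,fx=3,fy=3,interpolation=cv2.INTER_CUBIC))
import json;c2=json.load(open("pics/w2.json"))
for p in [(325,80),(324,218)]:print("base end",ray("wrist",*p,.008,c2).round(4))
for p in [(295,80),(354,80),(352,218),(298,218)]:print("base cor",ray("wrist",*p,.008,c2).round(4))
```

```text
3.2 [ 0.4   0.48 -0.71  1.54  0.32  1.25  1.28] [0.6506 0.06   0.1998] yaw 183.92 [ 0.4 -0.7  0.7] [ 0.08 -0.16  0.03] 86.6
[317.05718905 145.40820576]
base end [ 0.3538 -0.3482  0.008 ]
base end [ 0.4917 -0.3386  0.008 ]
base cor [ 0.356  -0.3777  0.008 ]
base cor [ 0.3517 -0.3198  0.008 ]
base cor [ 0.4894 -0.3083  0.008 ]
base cor [ 0.4937 -0.3667  0.008 ]
```

View pics/w3c.png

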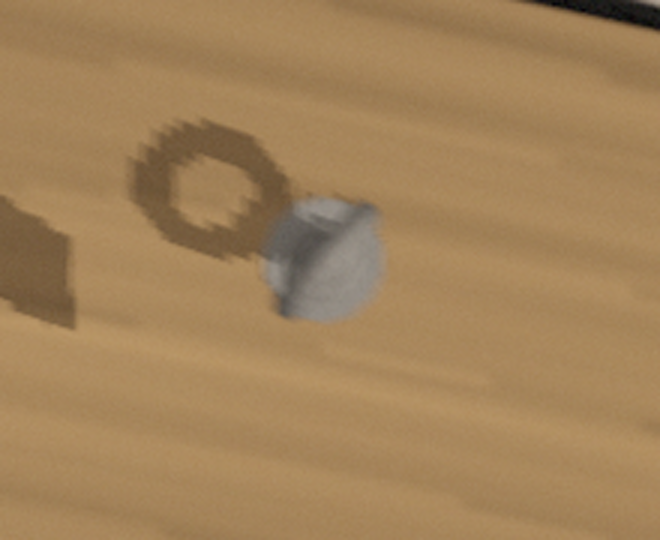

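The eye is seen from above: washer disc centred at crop (323,258), i.e. image (327.7,146), and ring bar from crop (288,315) to (372,205).

Run:
```python
from h import *
import json
c=json.load(open("pics/w3.json")); im=cv2.imread("pics/w3.png")
print("washer",ray("wrist",327.7,146,.023,c).round(4))
a=ray("wrist",316,165,.0485,c);b=ray("wrist",344,128.3,.0485,c);print("ring mid",((a+b)/2).round(4),"len",np.linalg.norm(a-b),"plane ang",np.degrees(np.arctan2(*(b-a)[1::-1])))
# washer by grayness (low saturation)
s=cv2.cvtColor(im,cv2.COLOR_BGR2HSV)[100:200,270:390,1]; m=(s<60).astype(np.uint8)
k=max(cv2.findContours(m,0,1)[0],key=cv2.contourArea);(u,v),r=cv2.minEnclosingCircle(k);M=cv2.moments(k)
print(u+270,v+100,r,M["m10"]/M["m00"]+270,M["m01"]/M["m00"]+100)
```

```text
washer [0.5799 0.0616 0.023 ]
ring mid [0.5804 0.0626 0.0485] len 0.030013990076434394 plane ang 145.89129728467663
328.5 146.0 23.11394691467285 327.76634331505693 146.00632644453816
```

Hole axis is about 56° and the eye is at (0.580, 0.062). Washer radius and ring length agree with the given sizes. Now to the rod: middle (0.4276,-0.344), yaw 185.

>>> send_rows([
  {"x":-22,"y":-40,"z":0,"roll":1,"hand":87},
  {"x":-22,"y":-40,"z":0,"roll":0,"hand":87},
  {"x":-22,"y":-40,"z":0,"roll":0,"hand":87},
  {"x":-22,"y":-40,"z":0,"roll":0,"hand":87},
  {"x":-22,"y":-40,"z":0,"roll":0,"hand":87},
  {"x":-22,"y":-40,"z":0,"roll":0,"hand":87},
  {"x":-22,"y":-40,"z":0,"roll":0,"hand":87},
  {"x":-22,"y":-40,"z":0,"roll":0,"hand":87},
  {"x":-23,"y":-42,"z":0,"roll":0,"hand":87},
  {"x":-24,"y":-42,"z":0,"roll":0,"hand":87},
])

```text
time: 4.25
position: [0.4259, -0.3461, 0.2006]
tool_rot: [-0.138, 3.138, -0.001]
ft_force: [0.5, -0.1, -0.1]
grip_width: 1.0
grip_force: 0.0
```

>>> send_rows([
  {"x":0,"y":0,"z":-20,"roll":0,"hand":87},
  {"x":0,"y":0,"z":-20,"roll":0,"hand":87},
  {"x":0,"y":0,"z":-20,"roll":0,"hand":87},
  {"x":0,"y":0,"z":-20,"roll":0,"hand":87},
  {"x":0,"y":0,"z":0,"roll":0,"hand":87},
  {"x":0,"y":0,"z":0,"roll":0,"hand":87},
])

```text
time: 4.85
position: [0.4271, -0.3445, 0.1205]
tool_rot: [0.141, -3.138, -0.001]
ft_force: [-0.3, -0.4, 0.7]
grip_width: 0.999
grip_force: 0.0
```

Run:
```python
from h import *
im,c=grab("w4")
g=im[:300,240:400].max(2); m=(g<75).astype(np.uint8)
for k in cv2.findContours(m,0,1)[0]:
    if cv2.contourArea(k)>500:
        bx=cv2.boxPoints(cv2.minAreaRect(k))+[240,0];print(bx.round().tolist(),[ray("wrist",*p,0.0435,c)[:2].round(4).tolist() for p in bx])
```

```text
4.85 [ 1.1   0.31 -0.54  1.88  0.18  1.01  2.15] [ 0.4271 -0.3445  0.1205] yaw 185.14 [-0.3 -0.4  0.7] [ 0.11 -0.13 -0.01] 86.9
[[307.0, 103.0], [332.0, 103.0], [332.0, 299.0], [307.0, 299.0]] [[0.3387, -0.3572], [0.3377, -0.3461], [0.4325, -0.3367], [0.4337, -0.3496]]
```

View pics/w4.png

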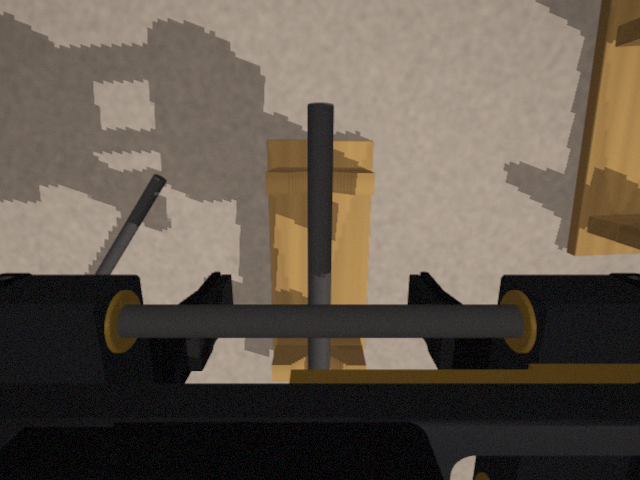

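The rod is centred between the fingers (col ~320), its near end at (320,104). I'll descend and grip.

>>> send_rows([
  {"x":0,"y":0.5,"z":-13,"roll":0,"hand":87},
  {"x":0,"y":0.5,"z":-13,"roll":0,"hand":87},
  {"x":0,"y":0,"z":0,"roll":0,"hand":30},
  {"x":0,"y":0,"z":0,"roll":0,"hand":15},
  {"x":0,"y":0,"z":0,"roll":0,"hand":5},
  {"x":0,"y":0,"z":0,"roll":0,"hand":5},
  {"x":0,"y":0,"z":0,"roll":0,"hand":5},
  {"x":0,"y":0,"z":0,"roll":0,"hand":5},
  {"x":0,"y":0,"z":0,"roll":0,"hand":5},
  {"x":0,"y":0,"z":0,"roll":0,"hand":5},
], force=50)

```text
time: 5.9
position: [0.4272, -0.3436, 0.0943]
tool_rot: [-0.143, 3.138, -0.0]
ft_force: [0.3, 0.0, 0.7]
grip_width: 0.356
grip_force: 0.0
```

Run:
```python
from h import *
s=st();print(s["grip_force"])
```

```text
5.9 [ 1.09  0.34 -0.53  1.9   0.21  0.96  2.13] [ 0.4272 -0.3436  0.0943] yaw 185.23 [0.3 0.  0.7] [ 0.11 -0.11  0.03] 31.0
0.0
```

Still closing.

>>> send_rows([
  {"x":0,"y":0,"z":0,"roll":0,"hand":5},
  {"x":0,"y":0,"z":0,"roll":0,"hand":5},
  {"x":0,"y":0,"z":0,"roll":0,"hand":5},
  {"x":0,"y":0,"z":0,"roll":0,"hand":5},
  {"x":0,"y":0,"z":0,"roll":0,"hand":5},
  {"x":0,"y":0,"z":0,"roll":0,"hand":5},
])

```text
time: 6.5
position: [0.4272, -0.3446, 0.0946]
tool_rot: [-0.142, 3.138, -0.003]
ft_force: [-0.3, -4.9, -0.2]
grip_width: 0.122
grip_force: 50.0
```

>>> send_rows([
  {"x":0,"y":0,"z":10,"roll":0,"hand":5},
  {"x":0,"y":0,"z":30,"roll":0,"hand":5},
  {"x":0,"y":0,"z":40,"roll":0,"hand":5},
  {"x":18,"y":40,"z":0,"roll":8.5,"hand":5},
  {"x":18,"y":40,"z":0,"roll":8.5,"hand":5},
  {"x":18,"y":40,"z":0,"roll":8.5,"hand":5},
  {"x":18,"y":40,"z":0,"roll":8.5,"hand":5},
  {"x":18,"y":40,"z":0,"roll":8.5,"hand":5},
  {"x":18,"y":40,"z":0,"roll":8.5,"hand":5},
  {"x":18,"y":40,"z":0,"roll":0,"hand":5},
])

```text
time: 7.5
position: [0.5526, -0.0607, 0.1743]
tool_rot: [1.486, -2.767, -0.003]
ft_force: [0.1, -0.7, -1.2]
grip_width: 0.114
grip_force: 50.0
```

>>> send_rows([
  {"x":18,"y":40,"z":0,"roll":0,"hand":5},
  {"x":18,"y":40,"z":0,"roll":0,"hand":5},
  {"x":18,"y":40,"z":0,"roll":0,"hand":5},
  {"x":18,"y":40,"z":0,"roll":0,"hand":5},
  {"x":18,"y":40,"z":0,"roll":0,"hand":5},
  {"x":7,"y":30,"z":0,"roll":0,"hand":5},
  {"x":0,"y":0,"z":0,"roll":0,"hand":5},
  {"x":0,"y":0,"z":0,"roll":0,"hand":5},
])

```text
time: 8.3
position: [0.6486, 0.1685, 0.1738]
tool_rot: [1.484, -2.766, -0.003]
ft_force: [-0.3, -0.4, -1.8]
grip_width: 0.122
grip_force: 50.0
```

Run:
```python
from h import *
im,c=grab("w5")
print("eye expected",proj("wrist",(.58,.062,.0485),c),proj("wrist",(.58,.062,.023),c))
s=get_state();p=s["position"]
d=np.array([np.cos(np.radians(236)),np.sin(np.radians(236)),0])
print("tip exp",proj("wrist",p+[0,0,-.051]+d*.09,c))
```

```text
8.3 [ 0.29  0.57 -0.81  1.51  0.43  1.24  1.98] [0.6486 0.1685 0.1738] yaw 236.44 [-0.3 -0.4 -1.8] [ 0.1  -0.12 -0.03] 10.7
eye expected [314.67266979  39.56003835] [315.13474919  51.47454623]
tip exp [314.95347017  86.49212885]
```

View pics/w5.png

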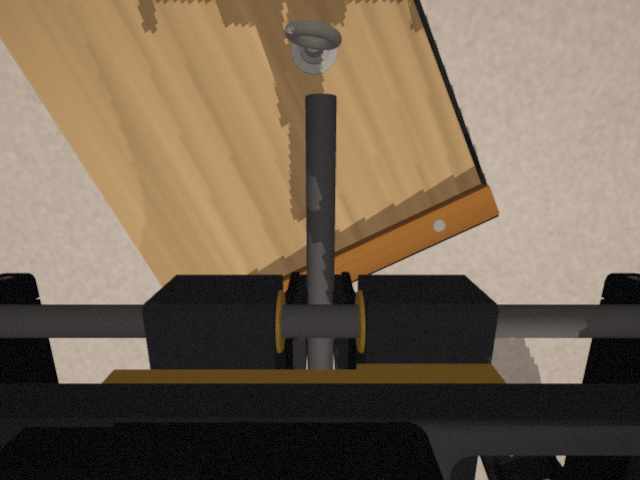

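The rod points at the eye: its end is at (321,96), the ring centre about (313,38), the washer about (314,55). I'll compute the relative sideways offset from this one view.

```bash
cat > rel.py <<'E'
from h import *
import json,sys
def rel(n,zr,rows,ring):
    c=json.load(open(f"pics/{n}.json")); im=cv2.imread(f"pics/{n}.png"); g=im.max(2)
    P=[]
    for v in rows:
        x=np.where(g[v,280:360]<75)[0]+280; x=x[abs(x-321)<22]
        P.append(ray("wrist",(x.min()+x.max())/2,v,zr,c)[:2])
    P=np.array(P); d,o=np.linalg.svd(P-P.mean(0))[2][0],P.mean(0)
    if d[1]>0:d=-d
    nrm=np.array([-d[1],d[0]]); print("rod yaw",np.degrees(np.arctan2(d[1],d[0]))%360,"resid",np.abs((P-o)@nrm).max())
    for u,v,z in ring:
        q=ray("wrist",u,v,z,c)[:2]; print((u,v,z),q.round(4),"lateral(left+)",((q-o)@nrm).round(4),"shift",(nrm*((q-o)@nrm)*1000).round(1))
    return c
E
python3 - <<'E'
from rel import *
c=rel("w5",.1228,range(100,190,5),[(313,38,.0485),(314,55,.023)])
im=cv2.imread("pics/w5.png")
s=cv2.cvtColor(im,cv2.COLOR_BGR2HSV)[10:85,270:355,1]; m=(s<70).astype(np.uint8)
k=max(cv2.findContours(m,0,1)[0],key=cv2.contourArea);print(cv2.boundingRect(k))
a=ray("wrist",286,33,.0485,c);b=ray("wrist",341,42,.0485,c);print("ring axis",np.degrees(np.arctan2(*(b-a)[1::-1]))+90,np.linalg.norm(a-b))
tip=ray("wrist",321,96,.1228,c);print("tip",tip, "dist to TCP",np.linalg.norm(tip[:2]-get_state()["position"][:2]))
E
```

```text
rod yaw 235.95678896242885 resid 9.99759106043176e-05
(313, 38, 0.0485) [0.5803 0.0608] lateral(left+) 0.0042 shift [ 3.5 -2.4]
(314, 55, 0.023) [0.5817 0.0633] lateral(left+) 0.004 shift [ 3.3 -2.2]
(15, 10, 56, 55)
ring axis 228.10035058079856 0.03070853582734021
tip [0.59881184 0.09591046 0.1228    ] dist to TCP 0.08670985980102543
```

>>> send_rows([
  {"x":-8,"y":-14,"z":-15,"roll":0,"hand":5},
  {"x":0,"y":-6,"z":-15,"roll":0,"hand":5},
  {"x":0,"y":0,"z":-15,"roll":0,"hand":5},
  {"x":0,"y":0,"z":-10,"roll":0,"hand":5},
  {"x":0,"y":0,"z":0,"roll":0,"hand":5},
  {"x":0,"y":0,"z":0,"roll":0,"hand":5},
])

```text
time: 8.95
position: [0.6422, 0.1472, 0.1192]
tool_rot: [-1.481, 2.77, 0.001]
ft_force: [-0.9, 0.4, -1.2]
grip_width: 0.12
grip_force: 50.0
```

Run:
```python
from rel import *
im,c=grab("w6"); s=get_state(); zr=s["position"][2]-.051
print("pred ring px",proj("wrist",(.5803,.0608,.0485),c), "washer",proj("wrist",(.5817,.0633,.023),c))
cal5=json.load(open("pics/w5.json"))
print("batten inner",ray("wrist",250,275,.033,cal5),ray("wrist",490,185,.033,cal5))
cv2.imwrite("pics/w6c.png",cv2.resize(im[0:260,180:460],None,fx=2.2,fy=2.2,interpolation=cv2.INTER_CUBIC))
```

```text
8.95 [ 0.32  0.6  -0.79  1.59  0.46  1.14  1.98] [0.6422 0.1472 0.1192] yaw 236.27 [-0.9  0.4 -1.2] [ 0.16 -0.06 -0.01] 10.5
pred ring px [326.05914963  55.58961183] washer [325.56317739  74.77413699]
batten inner [0.69818742 0.15676253 0.033     ] [0.52970536 0.19346063 0.033     ]
```

View pics/w6c.png

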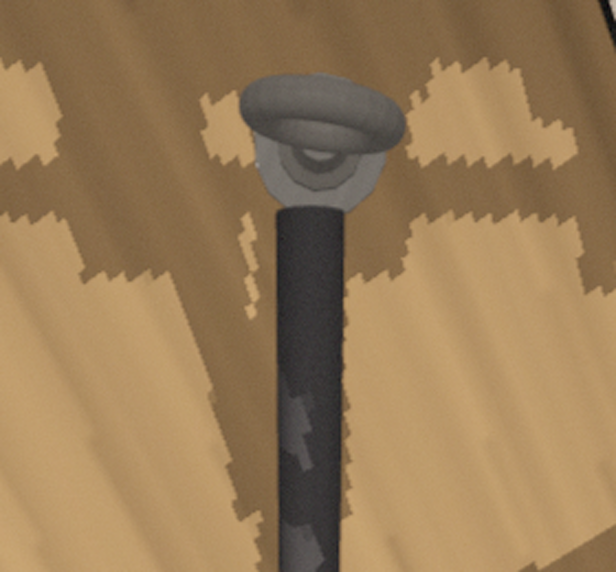

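Run:
```python
from rel import *
c=rel("w6",.0682,range(98,190,5),[(326.4,52,.0485),(325.9,70,.023)])
tip=ray("wrist",321,95,.0682,c);print("tip",tip)
a=ray("wrist",290,46,.0485,c);b=ray("wrist",364.5,57,.0485,c);print("ring axis",np.degrees(np.arctan2(*(b-a)[1::-1]))+90,np.linalg.norm(a-b))
```

```text
rod yaw 235.889545874313 resid 0.00013947490084957094
(326.4, 52, 0.0485) [0.5794 0.0597] lateral(left+) -0.0023 shift [-1.9  1.3]
(325.9, 70, 0.023) [0.5804 0.0616] lateral(left+) -0.0026 shift [-2.1  1.4]
tip [0.59206359 0.07448023 0.0682    ]
ring axis 228.65467115989225 0.031384016344659794
```

>>> send_rows([
  {"x":-2,"y":1.4,"z":-10,"roll":0,"hand":5},
  {"x":0,"y":0,"z":-9.5,"roll":0,"hand":5},
  {"x":0,"y":0,"z":0,"roll":0,"hand":5},
  {"x":0,"y":0,"z":0,"roll":0,"hand":5},
])

```text
time: 9.4
position: [0.6399, 0.1478, 0.0992]
tool_rot: [1.48, -2.77, -0.001]
ft_force: [0.5, 0.2, -2.1]
grip_width: 0.12
grip_force: 50.0
```

Run:
```python
from rel import *
im,c=grab("w7"); s=get_state(); zr=s["position"][2]-.051;print(zr,s["position"])
print("pred ring px",proj("wrist",(.5794,.0597,.0485),c))
rel("w7",zr,range(115,190,5),[(*proj("wrist",(.5794,.0597,.0485),c),.0485)])
cv2.imwrite("pics/w7c.png",cv2.resize(im[0:260,180:460],None,fx=2.2,fy=2.2,interpolation=cv2.INTER_CUBIC))
s=cv2.cvtColor(im,cv2.COLOR_BGR2HSV)[...,1]
for v in range(20,100,8):
    x=np.where((s[v,260:390]<75))[0]+260
    print(v,x.min() if len(x) else 0,x.max() if len(x) else 0,end="; ")
```

```text
9.4 [ 0.31  0.62 -0.78  1.61  0.47  1.11  1.96] [0.6399 0.1478 0.0992] yaw 236.25 [ 0.5  0.2 -2.1] [ 0.09 -0.07  0.01] 10.4
0.04868330261929645 [0.64018661 0.14794657 0.0996833 ]
pred ring px [321.03922249  40.22925394]
rod yaw 235.9725633577733 resid 0.00013495324464060963
(np.float64(321.0392224859465), np.float64(40.229253939006654), 0.0485) [0.5794 0.0597] lateral(left+) -0.0001 shift [-0.1  0. ]
20 288 328; 28 279 351; 36 278 360; 44 281 363; 52 287 362; 60 288 354; 68 288 353; 76 292 349; 84 297 344; 92 307 335;
```

View pics/w7c.png

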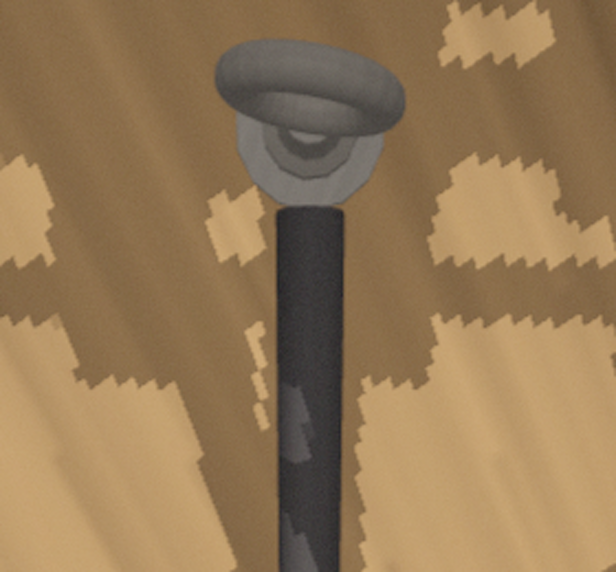

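Ring and rod are both centred at col ~321 at the same height. Inserting.

>>> send_rows([
  {"x":-2.3,"y":-3.4,"z":0,"roll":0,"hand":5},
  {"x":-2.3,"y":-3.4,"z":0,"roll":0,"hand":5},
  {"x":-2.3,"y":-3.4,"z":0,"roll":0,"hand":5},
  {"x":-2.3,"y":-3.4,"z":0,"roll":0,"hand":5},
  {"x":-2.3,"y":-3.4,"z":0,"roll":0,"hand":5},
  {"x":0,"y":0,"z":0,"roll":0,"hand":5},
])

```text
time: 10.05
position: [0.6285, 0.1299, 0.0998]
tool_rot: [1.479, -2.771, 0.001]
ft_force: [0.2, -1.1, -1.4]
grip_width: 0.123
grip_force: 50.0
```

>>> send_rows([
  {"x":-2.4,"y":-3.6,"z":0,"roll":0,"hand":5},
  {"x":-2.4,"y":-3.6,"z":0,"roll":0,"hand":5},
  {"x":-2.4,"y":-3.6,"z":0,"roll":0,"hand":5},
  {"x":-2.4,"y":-3.6,"z":0,"roll":0,"hand":5},
  {"x":-2.4,"y":-3.6,"z":0,"roll":0,"hand":5},
  {"x":0,"y":0,"z":0,"roll":0,"hand":5},
  {"x":0,"y":0,"z":0,"roll":0,"hand":5},
])

```text
time: 10.75
position: [0.6167, 0.1127, 0.0998]
tool_rot: [-1.48, 2.771, 0.0]
ft_force: [0.3, 0.6, -1.7]
grip_width: 0.124
grip_force: 50.0
```

Run:
```python
from rel import *
im,c=grab("w8"); s=get_state(); p=s["position"]; print(p)
print(np.linalg.norm(p[:2]-[.5794,.0597]))
print(proj("wrist",(.5794,.0597,.0485),c))
cv2.imwrite("pics/w8c.png",cv2.resize(im[0:260,180:460],None,fx=2.2,fy=2.2,interpolation=cv2.INTER_CUBIC))
```

```text
10.75 [ 0.39  0.56 -0.79  1.69  0.45  1.08  2.01] [0.6167 0.1127 0.0998] yaw 236.22 [ 0.3  0.6 -1.7] [ 0.19 -0.06  0.02] 10.8
[0.61674658 0.11301564 0.0998704 ]
0.06509473375272262
[321.59331653 158.6171268 ]
```

View pics/w8c.png

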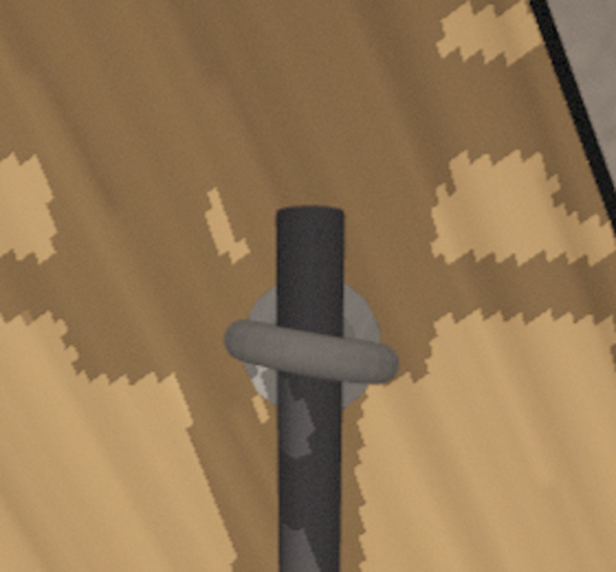

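The rod is through the ring, which is centred at about crop (312,350), with almost no force. Now I'll compute the arc.

```bash
cat > arc.py <<'E'
from h import *
def arc(a0,a1,st):
    a=np.arange(a0,a1-1e-6,-st) if st>0 else np.arange(a0,a1+1e-6,-st)
    p=65*np.c_[np.cos(np.radians(a)),np.sin(np.radians(a))]; d=np.diff(p.round(1),axis=0)
    for x,q in zip(a[1:],d):print(round(x,1),q.round(1).tolist())
def mz(E=(.5804,.0590)):
    s=st(); r=s["position"][:2]-E; F=s["ft_force"]; print("phi",np.degrees(np.arctan2(r[1],r[0])).round(2),"rad",np.linalg.norm(r).round(4),"Mz eye",(s["torque"][2]+r[0]*F[1]-r[1]*F[0]).round(3),"tz",s["torque"][2].round(3))
E
python3 -c "
from arc import *
mz();arc(56,16,5);arc(16,-64,2)"
```

```text
10.8 [ 0.39  0.56 -0.79  1.69  0.45  1.08  2.01] [0.6167 0.113  0.0999] yaw 236.24 [-0.6  0.5 -1.6] [ 0.09 -0.05  0.03] 10.4
phi 56.06 rad 0.0651 Mz eye 0.077 tz 0.028
51.0 [4.6, -3.4]
46.0 [4.3, -3.7]
41.0 [3.9, -4.2]
36.0 [3.5, -4.4]
31.0 [3.1, -4.7]
26.0 [2.7, -5.0]
21.0 [2.3, -5.2]
16.0 [1.8, -5.4]
14.0 [0.6, -2.2]
12.0 [0.5, -2.2]
10.0 [0.4, -2.2]
8.0 [0.4, -2.3]
6.0 [0.2, -2.2]
4.0 [0.2, -2.3]
2.0 [0.2, -2.2]
0.0 [0.0, -2.3]
-2.0 [0.0, -2.3]
-4.0 [-0.2, -2.2]
-6.0 [-0.2, -2.3]
-8.0 [-0.2, -2.2]
-10.0 [-0.4, -2.3]
-12.0 [-0.4, -2.2]
-14.0 [-0.5, -2.2]
-16.0 [-0.6, -2.2]
-18.0 [-0.7, -2.2]
-20.0 [-0.7, -2.1]
-22.0 [-0.8, -2.1]
-24.0 [-0.9, -2.1]
-26.0 [-1.0, -2.1]
-28.0 [-1.0, -2.0]
-30.0 [-1.1, -2.0]
-32.0 [-1.2, -1.9]
-34.0 [-1.2, -1.9]
-36.0 [-1.3, -1.9]
-38.0 [-1.4, -1.8]
-40.0 [-1.4, -1.8]
-42.0 [-1.5, -1.7]
-44.0 [-1.5, -1.7]
-46.0 [-1.6, -1.6]
-48.0 [-1.7, -1.5]
-50.0 [-1.7, -1.5]
-52.0 [-1.8, -1.4]
-54.0 [-1.8, -1.4]
-56.0 [-1.9, -1.3]
-58.0 [-1.9, -1.2]
-60.0 [-1.9, -1.2]
-62.0 [-2.0, -1.1]
-64.0 [-2.0, -1.0]
```

>>> send_rows([
  {"x":4.6,"y":-3.4,"z":0,"roll":-5,"hand":5},
  {"x":4.3,"y":-3.7,"z":0,"roll":-5,"hand":5},
  {"x":3.9,"y":-4.2,"z":0,"roll":-5,"hand":5},
  {"x":3.5,"y":-4.4,"z":0,"roll":-5,"hand":5},
  {"x":3.1,"y":-4.7,"z":0,"roll":-5,"hand":5},
  {"x":2.7,"y":-5.0,"z":0,"roll":-5,"hand":5},
  {"x":0,"y":0,"z":0,"roll":0,"hand":5},
])

```text
time: 11.5
position: [0.6393, 0.0868, 0.0998]
tool_rot: [-0.711, 3.06, -0.001]
ft_force: [-0.1, 0.1, -1.8]
grip_width: 0.121
grip_force: 50.0
```

```bash
python3 -c "
from arc import *
mz()"
```

```text
11.5 [ 0.34  0.56 -0.67  1.64  0.39  1.08  1.58] [0.6393 0.0868 0.0998] yaw 206.17 [-0.1  0.1 -1.8] [ 0.08 -0.11  0.03] 10.5
phi 25.26 rad 0.0651 Mz eye 0.033 tz 0.025
```

>>> send_rows([
  {"x":2.3,"y":-5.2,"z":0,"roll":-5,"hand":5},
  {"x":1.8,"y":-5.4,"z":0,"roll":-5,"hand":5},
  {"x":0.6,"y":-2.2,"z":0,"roll":-2,"hand":5},
  {"x":0.5,"y":-2.2,"z":0,"roll":-2,"hand":5},
  {"x":0,"y":0,"z":0,"roll":0,"hand":5},
  {"x":0,"y":0,"z":0,"roll":0,"hand":5},
])

```text
time: 12.1
position: [0.6439, 0.0729, 0.0998]
tool_rot: [0.337, -3.123, -0.001]
ft_force: [0.4, -0.0, -2.9]
grip_width: 0.121
grip_force: 50.0
```

```bash
python3 -c "
from arc import *
mz()"
```

```text
12.1 [ 0.32  0.55 -0.62  1.64  0.36  1.07  1.38] [0.6439 0.0729 0.0998] yaw 192.33 [ 0.4 -0.  -2.9] [ 0.16 -0.15  0.  ] 10.5
phi 12.35 rad 0.065 Mz eye -0.006 tz 0.002
```

>>> send_rows([
  {"x":0.4,"y":-2.2,"z":0,"roll":-2,"hand":5},
  {"x":0.4,"y":-2.3,"z":0,"roll":-2,"hand":5},
  {"x":0.2,"y":-2.2,"z":0,"roll":-2,"hand":5},
  {"x":0,"y":0,"z":0,"roll":0,"hand":5},
  {"x":0,"y":0,"z":0,"roll":0,"hand":5},
])

```text
time: 12.6
position: [0.645, 0.0657, 0.0998]
tool_rot: [-0.171, 3.137, -0.0]
ft_force: [0.9, -0.8, -1.7]
grip_width: 0.119
grip_force: 50.0
```

```bash
python3 -c "
from arc import *
mz()"
```

```text
12.6 [ 0.32  0.55 -0.6   1.64  0.34  1.07  1.3 ] [0.645  0.0657 0.0998] yaw 186.24 [ 0.9 -0.8 -1.7] [ 0.13 -0.13  0.03] 10.4
phi 5.94 rad 0.065 Mz eye -0.026 tz 0.029
```

>>> send_rows([
  {"x":0.2,"y":-2.3,"z":0,"roll":-2,"hand":5},
  {"x":0.2,"y":-2.2,"z":0,"roll":-2,"hand":5},
  {"x":0,"y":0,"z":0,"roll":0,"hand":5},
  {"x":0,"y":0,"z":0,"roll":0,"hand":5},
])

```text
time: 13.0
position: [0.6454, 0.0612, 0.0998]
tool_rot: [-0.061, 3.141, -0.0]
ft_force: [-0.5, -0.9, -2.2]
grip_width: 0.124
grip_force: 50.0
```

```bash
python3 -c "
from arc import *
mz()"
```

```text
13.0 [ 0.32  0.54 -0.59  1.64  0.33  1.06  1.24] [0.6454 0.0612 0.0998] yaw 182.23 [-0.5 -0.9 -2.2] [ 0.13 -0.11 -0.01] 10.7
phi 1.91 rad 0.065 Mz eye -0.071 tz -0.013
```

>>> send_rows([
  {"x":0,"y":-2.3,"z":0,"roll":-2,"hand":5},
  {"x":0,"y":-2.3,"z":0,"roll":-2,"hand":5},
  {"x":0,"y":0,"z":0,"roll":0,"hand":5},
  {"x":0,"y":0,"z":0,"roll":0,"hand":5},
])

```text
time: 13.4
position: [0.6454, 0.0565, 0.0998]
tool_rot: [0.049, 3.141, -0.0]
ft_force: [-0.4, 0.1, -2.0]
grip_width: 0.12
grip_force: 50.0
```

```bash
python3 -c "
from arc import *
mz()"
```

```text
13.4 [ 0.31  0.54 -0.57  1.64  0.32  1.06  1.19] [0.6454 0.0565 0.0998] yaw 178.23 [-0.4  0.1 -2. ] [ 0.09 -0.18 -0.04] 10.4
phi -2.17 rad 0.065 Mz eye -0.03 tz -0.036
```

```bash
cat > ringang.py <<'E'
from h import *
def ra(im,c,lo=60,hi=118):
    h=cv2.cvtColor(im,cv2.COLOR_BGR2HSV)[90:230,250:400]
    m=((h[...,1]<70)&(h[...,2]>lo)&(h[...,2]<hi)).astype(np.uint8)
    m=cv2.morphologyEx(m,cv2.MORPH_OPEN,np.ones((3,3),np.uint8))
    m[abs(np.arange(140)-69)>60]=0
    k=max(cv2.findContours(m,0,1)[0],key=cv2.contourArea)
    r=cv2.minAreaRect(k);b=cv2.boxPoints(r)+[250,90]
    e=sorted([(np.linalg.norm(b[i]-b[(i+1)%4]),(b[i]+b[(i+1)%4])/2) for i in range(4)],key=lambda t:t[0])
    p,q=[ray("wrist",*t[1],.0485,c) for t in e[:2]]
    print("rect",np.round(r[0],0)+[250,90],np.round(r[1],1),"hole axis",(np.degrees(np.arctan2(*(q-p)[1::-1]))+90)%180,"len",np.linalg.norm(p-q).round(4))
E
python3 - <<'E'
from ringang import *
import json
im=cv2.imread("pics/w8.png");c=json.load(open("pics/w8.json"))
h=cv2.cvtColor(im,cv2.COLOR_BGR2HSV);print(h[159,316],h[141,298],h[110,320],h[165,350],h[150,345])
ra(im,c)
im,c=grab("w9");ra(im,c)
h=cv2.cvtColor(im,cv2.COLOR_BGR2HSV)
for v in range(110,215,9):print(v,[int(a) if s<70 else 0 for s,a in h[v,270:380:5,1:]])
E
```

```text
[ 10  19 119] [ 15  30 120] [ 0  5 56] [ 18  30 103] [ 12  21 121]
rect [321. 160.] [30. 78.] hole axis 56.20193433087326 len 0.0309
13.4 [ 0.31  0.54 -0.57  1.64  0.32  1.06  1.19] [0.6454 0.0565 0.0998] yaw 178.23 [-0.4  0.1 -2. ] [ 0.09 -0.18 -0.04] 10.4
rect [318. 156.] [35.6 78.4] hole axis 45.210183140517884 len 0.0305
110 [0, 0, 0, 0, 0, 0, 0, 0, 57, 67, 84, 95, 99, 92, 0, 0, 0, 0, 0, 0, 0, 0]
119 [0, 0, 0, 0, 0, 0, 0, 0, 58, 71, 86, 96, 99, 92, 0, 0, 0, 0, 0, 0, 0, 0]
128 [0, 0, 0, 0, 0, 0, 0, 108, 52, 58, 59, 65, 56, 49, 0, 0, 0, 0, 0, 0, 0, 0]
137 [0, 0, 0, 0, 0, 0, 124, 108, 49, 58, 60, 56, 56, 99, 112, 107, 104, 0, 0, 0, 0, 0]
146 [0, 0, 0, 0, 0, 124, 122, 92, 50, 57, 58, 104, 115, 113, 113, 109, 87, 0, 0, 0, 0, 0]
155 [0, 0, 0, 0, 122, 120, 124, 94, 52, 110, 118, 122, 119, 108, 95, 169, 171, 0, 0, 0, 0, 0]
164 [0, 0, 0, 0, 0, 125, 109, 109, 116, 115, 115, 110, 95, 58, 174, 173, 171, 0, 0, 0, 0, 0]
173 [0, 0, 0, 0, 0, 106, 107, 111, 110, 101, 77, 57, 56, 93, 174, 173, 0, 0, 0, 0, 0, 0]
182 [0, 0, 0, 0, 89, 98, 98, 92, 54, 57, 64, 62, 55, 96, 0, 0, 0, 0, 0, 0, 0, 0]
191 [0, 0, 0, 0, 0, 0, 0, 0, 57, 60, 58, 62, 59, 0, 0, 0, 0, 0, 0, 0, 0, 0]
200 [0, 0, 0, 0, 0, 0, 0, 0, 50, 61, 70, 62, 57, 0, 0, 0, 0, 0, 0, 0, 0, 0]
209 [0, 0, 0, 0, 0, 0, 0, 0, 55, 64, 66, 62, 59, 0, 0, 0, 0, 0, 0, 0, 0, 0]
```

>>> send_rows([
  {"x":-0.2,"y":-2.2,"z":0,"roll":-2,"hand":5},
  {"x":-0.2,"y":-2.3,"z":0,"roll":-2,"hand":5},
])

```text
time: 13.65
position: [0.6449, 0.0521, 0.0997]
tool_rot: [-0.162, -3.137, -0.0]
ft_force: [0.1, 0.5, -1.9]
grip_width: 0.127
grip_force: 50.0
```

```bash
python3 -c "
from arc import *
mz()
from ringang import *
import json
c=json.load(open('pics/w9.json'));p,q=[ray('wrist',*t,.0485,c) for t in((350,140),(292,182))]
print(np.degrees(np.arctan2(*(q-p)[1::-1]))+90,np.linalg.norm(p-q))
c=json.load(open('pics/w8.json'));p,q=[ray('wrist',*t,.0485,c) for t in((289,154.5),(355,166))]
print(np.degrees(np.arctan2(*(q-p)[1::-1]))+90,np.linalg.norm(p-q))
"
```

```text
13.65 [ 0.31  0.53 -0.56  1.64  0.31  1.06  1.13] [0.6449 0.0521 0.0997] yaw 174.07 [ 0.1  0.5 -1.9] [ 0.17 -0.19 -0.03] 11.0
phi -6.09 rad 0.0649 Mz eye 0.0 tz -0.033
33.50169606593598 0.028156726750381222
226.5498929505298 0.026534188671760897
```

>>> send_rows([
  {"x":-0.2,"y":-2.2,"z":0,"roll":-2,"hand":5},
])

```text
time: 13.75
position: [0.6448, 0.0498, 0.0998]
tool_rot: [0.218, 3.134, 0.0]
ft_force: [0.8, 0.3, -2.3]
grip_width: 0.127
grip_force: 50.0
```

```bash
python3 -c "
from arc import *
mz()"
```

```text
13.75 [ 0.31  0.53 -0.55  1.64  0.31  1.06  1.1 ] [0.6448 0.0498 0.0998] yaw 172.05 [ 0.8  0.3 -2.3] [ 0.22 -0.2  -0.08] 11.0
phi -8.17 rad 0.0651 Mz eye -0.056 tz -0.085
```

>>> send_rows([
  {"x":-0.2,"y":-2.3,"z":0,"roll":-2,"hand":5},
  {"x":-0.2,"y":-1.1,"z":0,"roll":-1,"hand":5},
  {"x":0,"y":0,"z":0,"roll":0,"hand":5},
])

```text
time: 14.05
position: [0.6445, 0.0465, 0.0999]
tool_rot: [0.296, 3.127, 0.0]
ft_force: [0.1, 0.5, -1.4]
grip_width: 0.121
grip_force: 50.0
```

```bash
python3 -c "
from arc import *
mz()
arc(-11,-71,3)"
```

```text
14.05 [ 0.31  0.53 -0.54  1.64  0.3   1.06  1.06] [0.6445 0.0465 0.0999] yaw 169.2 [ 0.1  0.5 -1.4] [ 0.18 -0.2  -0.  ] 10.5
phi -11.03 rad 0.0653 Mz eye 0.03 tz -0.002
-14.0 [-0.7, -3.3]
-17.0 [-0.9, -3.3]
-20.0 [-1.1, -3.2]
-23.0 [-1.3, -3.2]
-26.0 [-1.4, -3.1]
-29.0 [-1.5, -3.0]
-32.0 [-1.8, -2.9]
-35.0 [-1.9, -2.9]
-38.0 [-2.0, -2.7]
-41.0 [-2.1, -2.6]
-44.0 [-2.3, -2.6]
-47.0 [-2.5, -2.3]
-50.0 [-2.5, -2.3]
-53.0 [-2.7, -2.1]
-56.0 [-2.8, -2.0]
-59.0 [-2.8, -1.8]
-62.0 [-3.0, -1.7]
-65.0 [-3.0, -1.5]
-68.0 [-3.2, -1.4]
-71.0 [-3.1, -1.2]
```

>>> send_rows([
  {"x":-0.3,"y":-1.6,"z":0,"roll":-1.5,"hand":5},
  {"x":-0.4,"y":-1.7,"z":0,"roll":-1.5,"hand":5},
  {"x":0,"y":0,"z":0,"roll":0,"hand":5},
])

```text
time: 14.35
position: [0.6438, 0.0435, 0.0999]
tool_rot: [0.378, 3.118, 0.001]
ft_force: [1.0, 1.0, -1.6]
grip_width: 0.12
grip_force: 50.0
```

```bash
cat > q.py <<'E'
from arc import *
mz()
for i in range(6):
    get_image("wrist"); s=get_state(); r=s["position"][:2]-(.5804,.0590);F=s["ft_force"]; print(F.round(1),s["torque"][2].round(3),(s["torque"][2]+r[0]*F[1]-r[1]*F[0]).round(3),end=" | ")
E
python3 q.py
```

```text
14.35 [ 0.3   0.52 -0.53  1.65  0.29  1.05  1.01] [0.6438 0.0435 0.0999] yaw 166.18 [ 1.   1.  -1.6] [ 0.35 -0.3   0.1 ] 10.4
phi -13.76 rad 0.0653 Mz eye 0.177 tz 0.1
[ 1.2  2.  -2.4] 0.101 0.248 | [ 1.2  1.3 -2.1] 0.082 0.184 | [ 0.8  1.7 -1.7] 0.064 0.183 | [ 1.5  1.6 -1.8] 0.046 0.171 | [ 0.3  0.6 -1.9] 0.044 0.085 | [ 0.2  2.5 -1.6] 0.045 0.209 |
```

>>> send_rows([
  {"x":-0.3,"y":-1.1,"z":0,"roll":-1,"hand":5},
  {"x":-0.3,"y":-1.1,"z":0,"roll":-1,"hand":5},
])

```text
time: 14.85
position: [0.6433, 0.0414, 0.0999]
tool_rot: [0.433, 3.111, 0.001]
ft_force: [1.3, 2.6, -0.8]
grip_width: 0.123
grip_force: 50.0
```

```bash
python3 q.py
python3 - <<'E'
from h import *
im,c=grab("w10")
h=cv2.cvtColor(im,cv2.COLOR_BGR2HSV)
for v in range(110,215,7):print(v,[int(a) if s<70 else 0 for s,a in h[v,270:380:4,1:]])
E
```

```text
14.85 [ 0.3   0.52 -0.52  1.65  0.29  1.05  0.99] [0.6433 0.0414 0.0999] yaw 164.17 [ 1.3  2.6 -0.8] [ 0.56 -0.44  0.18] 10.7
phi -15.65 rad 0.0653 Mz eye 0.366 tz 0.179
[ 1.7  2.  -2.2] 0.147 0.304 | [ 1.2  2.4 -1.7] 0.158 0.331 | [ 3.   1.9 -2.6] 0.131 0.303 | [ 1.9  3.2 -1.7] 0.058 0.293 | [ 2.3  2.6 -1.6] 0.087 0.292 | [ 2.3  2.9 -1. ] 0.087 0.31 | 15.15 [ 0.3   0.52 -0.52  1.65  0.29  1.05  0.99] [0.6433 0.0414 0.0999] yaw 164.25 [ 2.3  2.9 -1. ] [ 0.67 -0.54  0.09] 10.5
110 [0, 0, 0, 0, 0, 0, 0, 0, 0, 49, 60, 65, 84, 93, 98, 93, 0, 0, 0, 0, 0, 0, 0, 0, 0, 0, 0, 0]
117 [0, 0, 0, 0, 0, 0, 0, 0, 0, 52, 56, 72, 85, 91, 97, 93, 0, 0, 0, 0, 0, 0, 0, 0, 0, 0, 0, 0]
124 [0, 0, 0, 0, 0, 0, 0, 0, 0, 46, 55, 71, 85, 89, 97, 92, 0, 0, 0, 0, 0, 0, 0, 0, 0, 0, 0, 0]
131 [0, 0, 0, 0, 0, 0, 0, 0, 131, 47, 54, 58, 63, 69, 54, 50, 87, 116, 143, 145, 0, 0, 0, 0, 0, 0, 0, 0]
138 [0, 0, 0, 0, 0, 0, 119, 121, 114, 41, 55, 56, 57, 54, 70, 114, 142, 156, 171, 171, 171, 0, 0, 0, 0, 0, 0, 0]
145 [0, 0, 0, 0, 0, 122, 116, 120, 114, 53, 50, 57, 57, 106, 136, 156, 168, 177, 174, 158, 0, 0, 0, 0, 0, 0, 0, 0
[... 264 characters left out ...]
 147, 148, 103, 114, 140, 158, 165, 165, 137, 97, 153, 166, 168, 166, 0, 0, 0, 0, 0, 0, 0, 0]
173 [0, 0, 0, 0, 0, 0, 94, 104, 119, 141, 151, 156, 144, 92, 100, 93, 146, 166, 167, 0, 0, 0, 0, 0, 0, 0, 0, 0]
180 [0, 0, 0, 0, 0, 86, 94, 116, 132, 138, 138, 76, 82, 91, 97, 96, 147, 167, 0, 0, 0, 0, 0, 0, 0, 0, 0, 0]
187 [0, 0, 0, 0, 0, 0, 84, 99, 93, 46, 51, 76, 85, 91, 99, 98, 0, 0, 0, 0, 0, 0, 0, 0, 0, 0, 0, 0]
194 [0, 0, 0, 0, 0, 0, 0, 0, 0, 47, 52, 58, 62, 58, 50, 51, 0, 0, 0, 0, 0, 0, 0, 0, 0, 0, 0, 0]
201 [0, 0, 0, 0, 0, 0, 0, 0, 0, 46, 51, 59, 55, 54, 58, 49, 0, 0, 0, 0, 0, 0, 0, 0, 0, 0, 0, 0]
208 [0, 0, 0, 0, 0, 0, 0, 0, 0, 45, 53, 62, 61, 63, 58, 50, 0, 0, 0, 0, 0, 0, 0, 0, 0, 0, 0, 0]
```

The torque has climbed from the running value to about 0.3 N m within 2°, and the ring image has turned about 25°. The collar is biting. One small step more.

>>> send_rows([
  {"x":-0.3,"y":-1.1,"z":0,"roll":-1,"hand":5},
  {"x":0,"y":0,"z":0,"roll":0,"hand":5},
])

```text
time: 15.4
position: [0.6429, 0.0402, 0.0999]
tool_rot: [0.459, 3.107, 0.001]
ft_force: [3.1, 3.9, -1.4]
grip_width: 0.124
grip_force: 50.0
```

```bash
python3 q.py
```

```text
15.4 [ 0.3   0.52 -0.52  1.65  0.29  1.05  0.97] [0.6429 0.0402 0.0999] yaw 163.2 [ 3.1  3.9 -1.4] [ 0.8  -0.61  0.13] 10.8
phi -16.7 rad 0.0653 Mz eye 0.43 tz 0.126
[ 2.3  3.4 -2.8] 0.071 0.331 | [ 2.3  3.2 -2. ] 0.125 0.372 | [ 2.9  3.4 -1.4] 0.114 0.379 | [ 3.4  2.9 -2.1] 0.113 0.359 | [ 2.9  2.6 -1.1] 0.068 0.283 | [ 3.3  3.2 -1.6] 0.136 0.396 |
```

Snug at about 0.36 N m. Now swing back to square, without loosening.

```bash
python3 -c "
from arc import *
arc(-17,21,-4.75)"
```

```text
-12.2 [1.3, 5.2]
-7.5 [0.9, 5.3]
-2.8 [0.5, 5.4]
2.0 [0.1, 5.4]
6.8 [-0.5, 5.3]
11.5 [-0.8, 5.4]
16.2 [-1.3, 5.2]
21.0 [-1.7, 5.1]
```

>>> send_rows([
  {"x":1.3,"y":5.2,"z":0,"roll":4.75,"hand":5},
  {"x":0.9,"y":5.3,"z":0,"roll":4.75,"hand":5},
  {"x":0.5,"y":5.4,"z":0,"roll":4.75,"hand":5},
  {"x":0.1,"y":5.4,"z":0,"roll":4.75,"hand":5},
  {"x":-0.5,"y":5.3,"z":0,"roll":4.75,"hand":5},
  {"x":-0.8,"y":5.4,"z":0,"roll":4.75,"hand":5},
  {"x":-1.3,"y":5.2,"z":0,"roll":4.75,"hand":5},
  {"x":0,"y":0,"z":0,"roll":0,"hand":5},
])

```text
time: 16.5
position: [0.6419, 0.0763, 0.0991]
tool_rot: [0.45, -3.106, 0.002]
ft_force: [-0.6, 0.0, -2.2]
grip_width: 0.119
grip_force: 50.0
```

```bash
python3 q.py
python3 - <<'E'
from h import *
im,c=grab("w11")
h=cv2.cvtColor(im,cv2.COLOR_BGR2HSV)
for v in range(124,205,7):print(v,[int(a) if s<70 else 0 for s,a in h[v,270:380:4,1:]])
E
```

```text
16.5 [ 0.33  0.55 -0.64  1.64  0.37  1.07  1.44] [0.6419 0.0763 0.0991] yaw 196.49 [-0.6  0.  -2.2] [ 0.18 -0.12 -0.02] 10.3
phi 15.72 rad 0.0639 Mz eye -0.003 tz -0.016
[ 0.2 -0.4 -2.5] 0.018 -0.011 | [ 0.8  0.1 -1.4] -0.009 -0.015 | [-0.1 -0.7 -1.8] 0.009 -0.032 | [ 0.4  0.5 -1.4] -0.005 0.016 | [ 1.2  0.  -1.9] 0.095 0.076 | [ 0.1  0.1 -1.7] 0.041 0.048 | 16.8 [ 0.33  0.55 -0.64  1.64  0.37  1.07  1.44] [0.643  0.0763 0.0997] yaw 196.39 [ 0.1  0.1 -1.7] [ 0.14 -0.14  0.04] 10.4
124 [0, 0, 0, 0, 0, 0, 0, 0, 0, 60, 53, 61, 62, 58, 61, 57, 54, 0, 0, 0, 0, 0, 0, 0, 0, 0, 0, 0]
131 [0, 0, 0, 0, 0, 0, 0, 0, 0, 54, 54, 62, 64, 66, 63, 61, 49, 123, 127, 0, 0, 0, 0, 0, 0, 0, 0, 0]
138 [0, 0, 0, 0, 0, 0, 0, 125, 125, 56, 53, 60, 61, 62, 64, 58, 52, 125, 125, 127, 0, 0, 0, 0, 0, 0, 0, 0]
145 [0, 0, 0, 0, 0, 0, 126, 123, 124, 59, 55, 63, 63, 64, 62, 57, 52, 106, 102, 108, 108, 108, 102, 0, 0, 0, 0, 0]
152 [0, 0, 0, 0, 0, 0, 127, 127, 117, 53, 51, 61, 97, 112, 113, 119, 119, 119, 117, 111, 109, 108, 106, 0, 0, 0, 0, 0]
159 [0, 0, 0, 0, 0, 0, 102, 107, 113, 117, 115, 119, 121, 119, 121, 119, 118, 115, 117, 108, 104, 94, 0, 0, 0, 0, 0, 0]
166 [0, 0, 0, 0, 98, 104, 108, 110, 112, 114, 116, 115, 114, 112, 110, 103, 97, 91, 119, 122, 119, 0, 0, 0, 0, 0, 0, 0]
173 [0, 0, 0, 0, 0, 99, 99, 101, 99, 97, 91, 72, 65, 66, 60, 58, 52, 126, 122, 127, 0, 0, 0, 0, 0, 0, 0, 0]
180 [0, 0, 0, 0, 0, 0, 0, 0, 127, 65, 49, 60, 64, 65, 63, 55, 53, 127, 122, 0, 0, 0, 0, 0, 0, 0, 0, 0]
187 [0, 0, 0, 0, 0, 0, 0, 0, 0, 0, 52, 61, 63, 65, 65, 61, 49, 0, 0, 0, 0, 0, 0, 0, 0, 0, 0, 0]
194 [0, 0, 0, 0, 0, 0, 0, 0, 0, 0, 57, 59, 63, 61, 62, 61, 51, 0, 0, 0, 0, 0, 0, 0, 0, 0, 0, 0]
201 [0, 0, 0, 0, 0, 0, 0, 0, 0, 0, 53, 61, 70, 59, 65, 56, 50, 0, 0, 0, 0, 0, 0, 0, 0, 0, 0, 0]
```

The ring sits centred on the rod with no load, so I draw it out.

>>> send_rows([
  {"x":3.8,"y":1.1,"z":0,"roll":0,"hand":5},
  {"x":7.7,"y":2.3,"z":0,"roll":0,"hand":5},
  {"x":7.7,"y":2.3,"z":0,"roll":0,"hand":5},
  {"x":7.7,"y":2.3,"z":0,"roll":0,"hand":5},
  {"x":7.7,"y":2.3,"z":0,"roll":0,"hand":5},
  {"x":7.7,"y":2.3,"z":0,"roll":0,"hand":5},
  {"x":3.8,"y":1.1,"z":0,"roll":0,"hand":5},
  {"x":1.9,"y":0.6,"z":0,"roll":0,"hand":5},
  {"x":0,"y":0,"z":0,"roll":0,"hand":5},
])

```text
time: 17.75
position: [0.6911, 0.0917, 0.0997]
tool_rot: [0.451, -3.109, -0.0]
ft_force: [0.1, 0.0, -1.7]
grip_width: 0.121
grip_force: 50.0
```

>>> send_rows([
  {"x":0,"y":0,"z":25,"roll":0,"hand":5},
  {"x":0,"y":0,"z":50,"roll":-3,"hand":5},
  {"x":-20,"y":-34,"z":5,"roll":-8,"hand":5},
  {"x":-22,"y":-40,"z":0,"roll":0,"hand":5},
  {"x":-22,"y":-40,"z":0,"roll":0,"hand":5},
  {"x":-22,"y":-40,"z":0,"roll":0,"hand":5},
  {"x":-22,"y":-40,"z":0,"roll":0,"hand":5},
  {"x":-22,"y":-40,"z":0,"roll":0,"hand":5},
  {"x":-22,"y":-40,"z":0,"roll":0,"hand":5},
  {"x":-22,"y":-40,"z":0,"roll":0,"hand":5},
])

```text
time: 18.75
position: [0.5155, -0.2239, 0.1801]
tool_rot: [-0.15, 3.138, -0.001]
ft_force: [0.6, -0.4, -1.8]
grip_width: 0.123
grip_force: 50.0
```

>>> send_rows([
  {"x":-22,"y":-40,"z":0,"roll":0,"hand":5},
  {"x":-22,"y":-40,"z":0,"roll":0,"hand":5},
  {"x":-22,"y":-30,"z":0,"roll":0,"hand":5},
  {"x":0,"y":0,"z":0,"roll":0,"hand":5},
  {"x":0,"y":0,"z":0,"roll":0,"hand":5},
])

```text
time: 19.25
position: [0.45, -0.3332, 0.1799]
tool_rot: [0.146, -3.138, -0.0]
ft_force: [0.7, 1.3, -1.3]
grip_width: 0.124
grip_force: 50.0
```

```bash
python3 -c "
from h import *
st()
c=get_calibration('top');im=get_image('top');print((im[185:206,295:316].max(2)<60).sum())
cv2.imwrite('pics/top2.png',im)"
```

```text
19.25 [ 1.01  0.25 -0.48  1.8   0.13  1.12  2.15] [ 0.45   -0.3332  0.1799] yaw 185.33 [ 0.7  1.3 -1.3] [ 0.14 -0.2   0.03] 10.8
0
```

>>> send_rows([
  {"x":-23,"y":-10.9,"z":0,"roll":0,"hand":5},
  {"x":0,"y":0,"z":-25,"roll":0,"hand":5},
  {"x":0,"y":0,"z":-25,"roll":0,"hand":5},
  {"x":0,"y":0,"z":-15,"roll":0,"hand":5},
  {"x":0,"y":0,"z":0,"roll":0,"hand":5},
  {"x":0,"y":0,"z":0,"roll":0,"hand":5},
])

```text
time: 19.9
position: [0.4289, -0.3427, 0.1152]
tool_rot: [-0.153, 3.137, 0.0]
ft_force: [-0.1, -0.0, -1.3]
grip_width: 0.119
grip_force: 50.0
```

Run:
```python
from h import *
im,c=grab("w12"); g=im.max(2)
for v in (90,94,98,105,120,140,160,200):
    x=np.where(g[v,290:350]<75)[0]+290; print(v,(x.min(),x.max()) if len(x) else 0)
```

```text
19.9 [ 1.03  0.3  -0.46  1.88  0.16  0.99  2.17] [ 0.4289 -0.3427  0.1152] yaw 185.59 [-0.1 -0.  -1.3] [ 0.04 -0.12  0.07] 10.4
90 0
94 (np.int64(318), np.int64(324))
98 (np.int64(306), np.int64(336))
105 (np.int64(306), np.int64(335))
120 (np.int64(306), np.int64(335))
140 (np.int64(306), np.int64(335))
160 (np.int64(306), np.int64(335))
200 (np.int64(307), np.int64(334))
```

>>> send_rows([
  {"x":-1.8,"y":-1.4,"z":-5,"roll":0,"hand":5},
  {"x":0,"y":0,"z":-8,"roll":0,"hand":5},
  {"x":0,"y":0,"z":-4,"roll":0,"hand":5},
  {"x":0,"y":0,"z":-2,"roll":0,"hand":5},
  {"x":0,"y":0,"z":-1,"roll":0,"hand":5},
  {"x":0,"y":0,"z":0,"roll":0,"hand":5},
])

```text
time: 20.55
position: [0.4262, -0.3449, 0.0948]
tool_rot: [0.15, -3.138, 0.0]
ft_force: [-0.9, -0.5, -1.9]
grip_width: 0.12
grip_force: 50.0
```

```bash
python3 -c "
from h import *
st()"
```

```text
20.55 [ 1.03  0.33 -0.45  1.9   0.17  0.95  2.16] [ 0.4262 -0.3449  0.0948] yaw 185.48 [-0.9 -0.5 -1.9] [ 0.03 -0.13  0.01] 10.5
```

>>> send_rows([
  {"x":0,"y":0.3,"z":-0.7,"roll":0,"hand":5},
  {"x":0,"y":0,"z":0,"roll":0,"hand":5},
  {"x":0,"y":0,"z":0,"roll":0,"hand":14},
  {"x":0,"y":0,"z":0,"roll":0,"hand":16},
  {"x":0,"y":0,"z":0,"roll":0,"hand":30},
  {"x":0,"y":0,"z":0,"roll":0,"hand":50},
  {"x":0,"y":0,"z":0,"roll":0,"hand":50},
  {"x":0,"y":0,"z":0,"roll":0,"hand":50},
  {"x":0,"y":0,"z":0,"roll":0,"hand":50},
  {"x":0,"y":0,"z":0,"roll":0,"hand":50},
])

```text
time: 21.55
position: [0.4262, -0.3445, 0.0941]
tool_rot: [-0.15, 3.138, 0.0]
ft_force: [0.2, -0.1, 0.2]
grip_width: 0.559
grip_force: 0.0
```

>>> send_rows([
  {"x":0,"y":0,"z":5,"roll":0,"hand":50},
  {"x":0,"y":0,"z":15,"roll":0,"hand":50},
  {"x":0,"y":0,"z":30,"roll":0,"hand":50},
  {"x":0,"y":0,"z":40,"roll":0,"hand":50},
  {"x":10,"y":0,"z":40,"roll":0,"hand":50},
  {"x":20,"y":0,"z":40,"roll":0,"hand":50},
  {"x":20,"y":0,"z":28,"roll":0,"hand":50},
  {"x":10,"y":0,"z":0,"roll":0,"hand":50},
  {"x":0,"y":0,"z":0,"roll":0,"hand":50},
  {"x":0,"y":0,"z":0,"roll":0,"hand":50},
])

```text
time: 22.55
position: [0.4852, -0.3443, 0.2911]
tool_rot: [0.15, -3.136, -0.002]
ft_force: [-0.3, 0.6, 0.8]
grip_width: 0.576
grip_force: 0.0
```

Run:
```python
from h import *
im,c=grab("w13")
g=im[:250].max(2); m=(g<75).astype(np.uint8)
for k in cv2.findContours(m,0,1)[0]:
    if cv2.contourArea(k)>600:
        r=cv2.minAreaRect(k);bx=cv2.boxPoints(r);print(np.round(r[1],1),[ray("wrist",*p,0.0435,c)[:2].round(4).tolist() for p in bx])
t0=cv2.imread("pics/top0.png");t1=get_image("top")
# bystanders changed?
for n,(u,v) in dict(sa=(480,153),sb=(166,238),jar=(208,297),disp=(150,182)).items():
    print(n,cv2.absdiff(t0,t1)[v-20:v+20,u-20:u+20].mean().round(2))
```

```text
22.55 [ 0.99  0.24 -0.49  1.58  0.12  1.35  2.15] [ 0.4852 -0.3443  0.2911] yaw 185.49 [-0.3  0.6  0.8] [ 0.12 -0.06  0.04] 50.1
[20. 99.] [[0.4745, -0.1433], [0.4651, -0.0458], [0.4852, -0.0394], [0.4947, -0.1384]]
[ 12.6 194.2] [[0.5143, -0.3445], [0.3378, -0.3568], [0.337, -0.3458], [0.5134, -0.3319]]
sa 5.22
sb 5.39
jar 5.33
disp 5.43
```

```bash
python3 -c "
from bench import close_job
print(close_job())"
```

```text
the job is handed in; nothing more can be done
None
```

The eye is screwed in snug: torque rose to about 0.36 N m and the ring turned roughly 25°. The rod is back in its rest and the bystanders show no change, but the job was handed in without a verdict, and I viewed 11 pictures against the limit of 10.

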